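# Find the trolley wheel with bearing play

### The job

One of the three trolley wheels on the stand has play in its bearing: to find it, go along the row from the left end to the right end and rock every wheel sideways by its top, first to the right and then to the left, each way until you feel it stop (about 5 N is plenty, over 10 N harms a bearing). Leave the loose wheel leaning left as far as it goes. Then push over the lever in front of that wheel, fully towards it, leave the other two levers leaning towards you, and do not shift the screwdriver, the tape or the jar.

Things in the scene. Friction and masses are not known exactly. Their poses are not given: they have to be found in the camera images.
- stand: grey base board 230 x 370 x 30 mm, fixed; origin under its centre, +y to the left along the row, +x away from the robot. Stations at y = +125, 0, -125 mm: at x = +45 an upright rubber-tyred wheel in a steel fork (64 mm wide, 76 over the nuts, up to z = 115), axle along y at z = 98; at x = -80 a toggle lever. One wheel, any of them, is loose on its bearing: unseen while upright
- wheel_a: the left wheel, 120 mm diameter, 30 mm wide; origin at the hub, own y along the axle, on which it turns freely. If sound, its top pushed sideways gives about 0.5 mm, then resists at 5 to 8 N per mm and springs back. If loose, it slides over at 1.5 to 2.5 N to a stop (as stiff) with its top 11 mm off the middle, 22 mm from stop to stop, and stays where left
- wheel_b: the middle wheel, 120 mm diameter, 30 mm wide; origin at the hub, own y along the axle, on which it turns freely. If sound, its top pushed sideways gives about 0.5 mm, then resists at 5 to 8 N per mm and springs back. If loose, it slides over at 1.5 to 2.5 N to a stop (as stiff) with its top 11 mm off the middle, 22 mm from stop to stop, and stays where left
- wheel_c: the right wheel, 120 mm diameter, 30 mm wide; origin at the hub, own y along the axle, on which it turns freely. If sound, its top pushed sideways gives about 0.5 mm, then resists at 5 to 8 N per mm and springs back. If loose, it slides over at 1.5 to 2.5 N to a stop (as stiff) with its top 11 mm off the middle, 22 mm from stop to stop, and stays where left
- top_a (a point): highest point of the left wheel, mid-width on the tread, 60 mm over the axle, about 158 mm above the bench; leans with the wheel but does not turn with it. Within 1 mm of the middle at the start. The tyre's side faces lie 15 mm to either side of it along the axle and are flat from 5 mm below it
- top_b (a point): highest point of the middle wheel, mid-width on the tread, 60 mm over the axle, about 158 mm above the bench; leans with the wheel but does not turn with it. Within 1 mm of the middle at the start. The tyre's side faces lie 15 mm to either side of it along the axle and are flat from 5 mm below it
- top_c (a point): highest point of the right wheel, mid-width on the tread, 60 mm over the axle, about 158 mm above the bench; leans with the wheel but does not turn with it. Within 1 mm of the middle at the start. The tyre's side faces lie 15 mm to either side of it along the axle and are flat from 5 mm below it
- lever_a (a joint): the toggle lever in front of the left wheel: 0 rad leaning towards the robot, 1 rad pushed fully over towards the wheel; moves with about 1 to 1.5 N at the ball and stays where it is left
- lever_a_tip (a point): centre of the black ball (26 mm diameter) on top of the left lever's 10 mm steel stem, about 100 mm above the bench; the lever pivots 48 mm lower about the stand's y axis, and the ball travels about 53 mm towards the wheel from end to end
- lever_b (a joint): the toggle lever in front of the middle wheel: 0 rad leaning towards the robot, 1 rad pushed fully over towards the wheel; moves with about 1 to 1.5 N at the ball and stays where it is left
- lever_b_tip (a point): centre of the black ball (26 mm diameter) on top of the middle lever's 10 mm steel stem, about 100 mm above the bench; the lever pivots 48 mm lower about the stand's y axis, and the ball travels about 53 mm towards the wheel from end to end
- lever_c (a joint): the toggle lever in front of the right wheel: 0 rad leaning towards the robot, 1 rad pushed fully over towards the wheel; moves with about 1 to 1.5 N at the ball and stays where it is left
- lever_c_tip (a point): centre of the black ball (26 mm diameter) on top of the right lever's 10 mm steel stem, about 100 mm above the bench; the lever pivots 48 mm lower about the stand's y axis, and the ball travels about 53 mm towards the wheel from end to end
- driver: yellow trimming screwdriver lying on the bench in front of the stand's right end, 46 x 116 x 9 mm; bystander, origin under its middle
- green_tape: roll of green marking tape lying flat, 62 mm diameter, 19 mm high, in front of the stand's left end; bystander, origin at its underside
- jar: black jar, 68 mm diameter, 86 mm high, beyond the right end of the stand; bystander, origin at its underside

How it is judged:
By the outcome, as a careful person would: the job done as asked, in the order asked, and still so for the second after the job is handed in, with the robot touching nothing.
It also fails if it takes over 72 s, if anything falls off the work surface, if the arm or the gripper's body presses on something with over 40 N, if the wrist force passes 120 N, or if a joint passes its speed limit or range.

### The arm

A 6-joint arm with a two-finger parallel gripper is mounted at the origin on a cart in front of the work surface, level with it; the furniture and walls round the work are solid. World frame = base frame: x ahead of the robot, y to its left, z up, the work surface at z = 0. Lengths are in mm, angles in rad, forces in N, time in s.
With the tool pointing down it reaches from about 275 to 825 mm from the base axis. Payload 4.9 kg.
Tool frame: the origin (TCP) lies midway between the tips of the shut fingers; the grasp point (between the pads) lies 19 mm behind it; z points along the fingers, y is the line along which they close (so a half turn about z gives the same grasp; the last joint's range is limited). The gripper opens to 85 mm and grips with 20 to 120 N. Pads are 22 mm wide; open, the fingers measure 114 mm over their backs; the gripper's body (76 mm by 85 mm) begins 54 mm behind the grasp point. The pads swing forward as they close: fully open they stand 13 mm farther back than shut.
Start: joints at [1.024, 0.326, -0.193, 1.052, 0, 1.437], TCP at [220.643, 503.82, 201.681] pointing down, gripper open.
Joint ranges: [-2.65, 2.65], [-0.97, 1.79], [-1.3, 1.35], [-1.93, 2.1], [-1.47, 1.37], [-3.14, 3.14]. Speed limits (rad/s): [2.57, 2.57, 3.14, 3.14, 3.14, 3.14].

### API

Orientations are given as a rotation vector (axis times angle).
In Python, from rig import status, read_camera, r gives the robot as it stands. The module is installed in compiled form; this text tells all that it offers.
- The arm moves only by the tool servo_tool, never from a script. Its argument "series" is a list of rows, each a list of 6 numbers: the shift along the world's x, y, z in cm, then the turn, a rotation vector about the world's x, y, z in rad. In form: [[dx, dy, dz, ax, ay, az], ...]. A call has 1 to 12 rows; each row is the pose to reach, as a shift and turn from the pose commanded when the call began; what a row does not reach only later rows make up. A row lasts 1/8 s, in which the tool goes at most 62.5 mm and 10.7 degrees, less where a joint would pass 70% of its speed; a pose out of reach is approached as far as the arm can. A call with a gripper value outside its range is refused whole. "jaw" is the finger opening in cm, from 0 to 8.54, set as the call begins (left out, the last holds). The fingers move at their own pace and stop on an object; "squeeze" is the grip in N (left out, the last holds). Time passes only in rows, so rows that repeat a pose let the fingers close. It gives the time, the measured TCP pose, the force, the opening and the grip force at its end, in the units of the state.
- status.observe(): the state, without advancing time (a new reading comes with each control period).
- read_camera(name): name is "scene" or "top" or "wrist"; returns a dict with "img" (420x560x3 uint8, blue, green, red), "z_map" (420x560 float32, mm along the optical axis (not along the pixel's ray), 0 where there is no reading), "intrinsics" (3x3 intrinsics, pixels), "world_to_cam" (4x4, takes a point from world to camera coordinates). Camera axes: x right, y up, looking along -z (the intrinsics and any distortion apply to the point x, -y, -z); pixel columns grow to the right and rows downward; lengths in mm; the calibration is good to about 2 mm. A picture is of the moment at which its call begins.
- r.sign_off(): hands the job in; it is judged then, once.
The state is a dict: "clock": time; "q": joint angles; "dq": joint speeds; "joint_efforts": joint torques, N m; "tcp_pos": TCP position; "orientation": TCP orientation; "force": force on the tool from outside, world axes, zero at the start; "wrist_torque": the same for the moment, N m; "gripper_width": finger opening in mm; "gripper_force": force on a finger pad.
Only numpy, scipy, OpenCV 4.12 (cv2) and the standard library are available. Lean on these libraries where they do the work, as an engineer would, in place of code of your own. Each camera call takes 0.05 s, during which the arm holds its last target. There are 200 camera calls.

## Working session

There is one attempt and no reset: what is moved stays moved. The work goes in short steps, Python scripts to look and compute and a tool call to move; the robot and the scene stay as the last step left them, time stands still between calls to the robot, and variables do not carry over. Pictures are saved under pics/ and viewed, at most 10 in all, crops included, and the job is handed in when it is done.

Besides the shell and the picture viewer there is one more tool, called after ">>>" as a command line: name --pt "numbers of a row" for each row, then --argument value for the rest. servo_tool: Moves the arm, as the interface text tells. Its arguments: {"type":"object","properties":{"series":{"type":"array"},"jaw":{"type":"number"},"squeeze":{"type":"number"}},"required":["series"]}

```bash
mkdir -p pics
cat > h.py <<'E'
import numpy as np, cv2
from rig import status, read_camera, r
def pts(c):
    z=c["z_map"]; K=c["intrinsics"]; v,u=np.mgrid[0:z.shape[0],0:z.shape[1]]
    x=(u-K[0,2])/K[0,0]*z; y=(v-K[1,2])/K[1,1]*z
    P=np.stack([x,-y,-z,np.ones_like(z)],-1)@np.linalg.inv(c["world_to_cam"]).T
    P=P[...,:3]; P[z<=0]=np.nan
    return P
E
python3 - <<'E'
from h import *
ims=[]
for n in ("scene","top"):
    c=read_camera(n); np.savez(f"{n}.npz",**c); cv2.imwrite(f"pics/{n}.png",c["img"])
    print(n,c["intrinsics"].round(1).tolist(),np.linalg.inv(c["world_to_cam"]).round(2).tolist())
s=status.observe(); print({k:np.round(v,3) for k,v in s.items()})
E
```

```text
scene [[477.6, 0.0, 285.4], [0.0, 477.6, 216.3], [0.0, 0.0, 1.0]] [[0.53, 0.61, -0.59, -99.42], [-0.85, 0.39, -0.36, -447.88], [0.01, 0.69, 0.72, 895.58], [0.0, 0.0, 0.0, 1.0]]
top [[546.1, 0.0, 283.5], [0.0, 546.1, 217.6], [0.0, 0.0, 1.0]] [[-0.01, 0.99, -0.14, 355.8], [-1.0, -0.0, 0.03, -31.51], [0.03, 0.14, 0.99, 1280.33], [0.0, 0.0, 0.0, 1.0]]
{'clock': np.float64(0.1), 'q': array([ 1.024,  0.327, -0.194,  1.052, -0.   ,  1.437]), 'dq': array([ 0.   , -0.003,  0.002,  0.001, -0.001, -0.002]), 'joint_efforts': array([ 1.0000e-03, -4.4424e+01,  2.6304e+01,  8.0000e-03, -0.0000e+00,
        0.0000e+00]), 'tcp_pos': array([220.347, 503.292, 200.954]), 'orientation': array([-6.440e-01, -3.074e+00,  2.000e-03]), 'force': array([0.327, 0.079, 0.751]), 'wrist_torque': array([ 0.018, -0.015, -0.02 ]), 'gripper_force': np.float64(0.0), 'gripper_width': np.float64(85.484)}
```

View pics/scene.png

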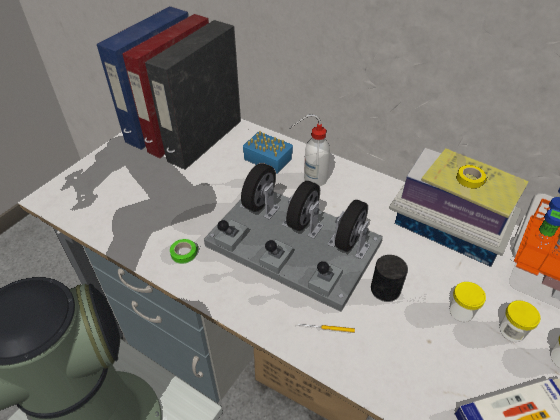

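View pics/top.png

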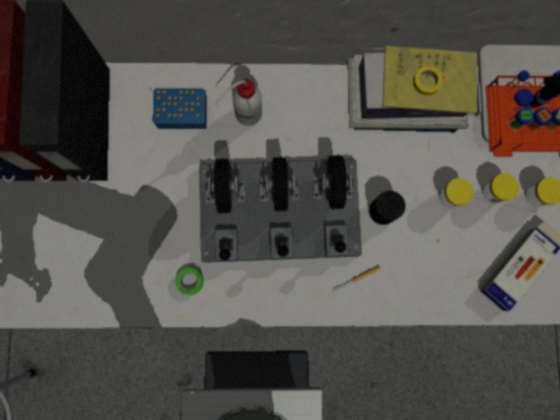

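Scene view: three wheels at (259,187), (303,205), (351,224), with lever balls at (223,227), (270,247), (323,268). Top view: the stand spans about (200–360, 157–260), with the wheels in a row at y≈185 and the balls at y≈240. The jar is at (387,207), the tape at (189,280) and the driver at (358,276).

Run:
```python
from h import *
T=dict(np.load("top.npz")); S=dict(np.load("scene.npz"))
P=pts(T); Q=pts(S)
# board top face from height band 
def board(P,box):
    u0,v0,u1,v1=box; m=np.zeros(P.shape[:2],bool); m[v0:v1,u0:u1]=1
    m&=(abs(P[...,2]-30)<7); X=P[m][:,:2].astype(np.float32)
    print("board",cv2.minAreaRect(X), np.median(P[m][:,2]))
board(P,(190,150,370,268)); board(Q,(200,150,390,310))
for nm,A,boxes in (("top",P,[(205,150,242,222),(262,150,300,222),(318,150,358,222)]),("scene",Q,[(238,155,280,215),(284,175,324,235),(330,195,372,255)])):
    for (a,b,c,d) in boxes:
        X=A[b:d,a:c].reshape(-1,3); X=X[X[:,2]>135]
        h=X[X[:,2]>np.nanmax(X[:,2])-5]
        print(nm,"wheel n",len(X),"zmax",np.percentile(X[:,2],98).round(1),"mean top",h.mean(0).round(1),"y-range",np.percentile(X[:,1],[3,97]).round(1),"x-range",np.percentile(X[:,0],[3,97]).round(1))
for nm,A,boxes in (("top",P,[(212,225,240,262),(268,225,296,258),(325,225,352,255)]),("scene",Q,[(213,215,236,240),(260,236,283,259),(313,257,336,280)])):
    for (a,b,c,d) in boxes:
        X=A[b:d,a:c].reshape(-1,3); X=X[(X[:,2]>85)&(X[:,2]<130)]
        # sphere fit
        B=np.c_[2*X,np.ones(len(X))]; s=np.linalg.lstsq(B,(X**2).sum(1),rcond=None)[0]
        print(nm,"ball",len(X),s[:3].round(1),"R",np.sqrt(s[3]+s[:3]@s[:3]).round(1),"zmax",X[:,2].max().round(1),"mean",X.mean(0).round(1))
for n,(a,b,c,d) in dict(jar=(365,185,410,228),tape=(172,262,208,298),driver=(330,260,385,295)).items():
    X=P[b:d,a:c].reshape(-1,3); X=X[X[:,2]>5]; print(n,np.percentile(X,[2,50,98],axis=0).round(0).tolist())
```

```text
board ((559.9390869140625, -65.06399536132812), (231.19903564453125, 370.3790588378906), 2.028827667236328) 30.85949205684085
board ((626.4796752929688, -34.263580322265625), (533.6121826171875, 541.865966796875), 33.492618560791016) 29.710473862220965
top wheel n 632 zmax 160.9 mean top [599.1  61.6 159.9] y-range [46.6 75.2] x-range [554.5 642.6]
top wheel n 613 zmax 161.1 mean top [605.2 -63.5 159.3] y-range [-77.7 -48.4] x-range [560.7 647.6]
top wheel n 635 zmax 161.3 mean top [ 607.2 -186.5  160. ] y-range [-202.3 -172.9] x-range [564.7 650.3]
scene wheel n 419 zmax 158.5 mean top [597.3  60.6 157. ] y-range [45.2 73.9] x-range [553.7 631.3]
scene wheel n 444 zmax 158.7 mean top [601.  -64.  156.8] y-range [-79.4 -51.3] x-range [558.2 635.5]
scene wheel n 464 zmax 159.0 mean top [ 605.9 -188.2  157.2] y-range [-203.9 -175.5] x-range [562.6 638.4]
top ball 112 [449.6  55.8 101.9] R 12.7 zmax 117.4 mean [449.1  55.5 109.4]
top ball 115 [456.4 -68.6 105. ] R 11.6 zmax 117.9 mean [455.7 -68.6 111.2]
top ball 112 [ 465.  -193.3  106.6] R 11.6 zmax 121.2 mean [ 464.2 -192.1  112.6]
scene ball 103 [446.7  55.1 101.9] R 11.5 zmax 114.2 mean [444.   52.4 106.5]
scene ball 114 [454.6 -69.1 103.3] R 11.7 zmax 116.1 mean [451.1 -71.2 108.1]
scene ball 122 [ 463.1 -193.5  104.7] R 11.9 zmax 118.1 mean [ 459.1 -195.2  110. ]
jar [[526.0, -342.0, 6.0], [555.0, -304.0, 86.0], [594.0, -277.0, 92.0]]
tape [[365.0, 113.0, 5.0], [394.0, 144.0, 19.0], [428.0, 174.0, 25.0]]
driver [[365.0, -298.0, 5.0], [407.0, -258.0, 7.0], [437.0, -187.0, 14.0]]
```

>>> servo_tool --pt "3.2 -3.3 0.3 0 0 -0.1" --pt "7 -7.2 0.8 0 0 -0.22" --pt "11 -11.4 1.2 0 0 -0.34" --pt "15 -15.6 1.6 0 0 -0.46" --pt "19 -19.8 2 0 0 -0.58" --pt "23 -24 2.4 0 0 -0.7" --pt "27 -28 2.8 0 0 -0.82" --pt "31 -32.2 3 0 0 -0.94" --pt "35 -36.4 3 0 0 -1.06" --pt "38 -39.5 3 0 0 -1.122" --pt "38 -39.5 3 0 0 -1.122" --pt "38 -39.5 3 0 0 -1.122" --jaw 0

```text
clock: 1.6
tcp_pos: [599.9, 109.0, 231.1]
orientation: [-2.18, -2.26, 0.001]
force: [0.1, 1.1, 0.7]
gripper_width: 0.2
gripper_force: 0.0
```

>>> servo_tool --pt "0 0 -4 0 0 0" --pt "0 0 -8.2 0 0 0" --pt "0 -0.5 -8.2 0 0 0" --pt "0 -1.1 -8.2 0 0 0" --pt "0 -1.6 -8.2 0 0 0" --pt "0 -1.8 -8.2 0 0 0" --pt "0 -1.8 -8.2 0 0 0" --pt "0 -1.8 -8.2 0 0 0"

```text
clock: 2.6
tcp_pos: [600.7, 90.8, 149.9]
orientation: [2.181, 2.261, 0.0]
force: [0.8, 0.2, 0.0]
gripper_width: -0.4
gripper_force: 0.0
```

Run:
```python
from h import *
c=read_camera("scene"); cv2.imwrite("pics/s2.png",cv2.resize(c["img"][90:310,180:420],None,fx=3,fy=2.7))
s=status.observe(); print(s["tcp_pos"],s["force"],s["wrist_torque"])
```

```text
[600.69443649  90.87381099 149.80612967] [-0.05811535 -0.6350344  -0.87822988] [-0.02664882  0.00357872  0.04174137]
```

View pics/s2.png

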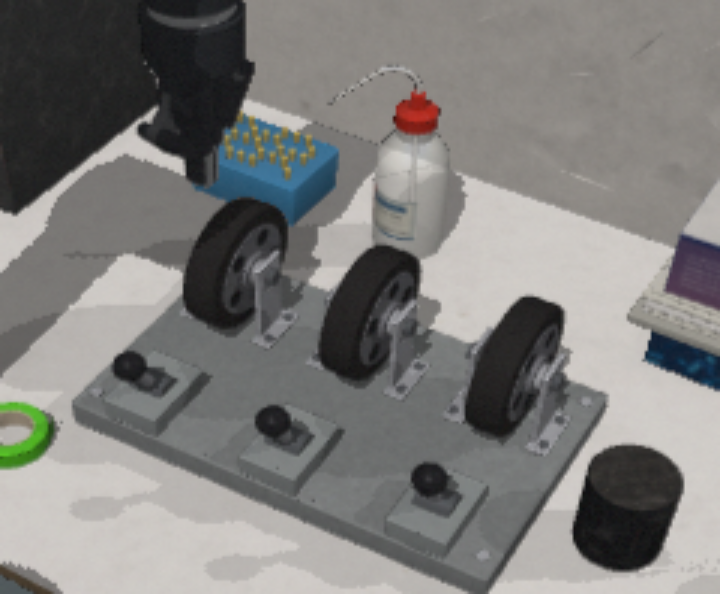

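The shut fingers are just to the left of the left wheel's top, with the tip at about (203,183). That looks a bit high, so I'll compare it with the projected TCP.

Run:
```python
from h import *
c=read_camera("scene"); K=c["intrinsics"]
for p in ([600.7,90.8,149.8],[600.7,90.8,170],[600,61.3,158]):
    q=c["world_to_cam"]@np.r_[p,1]; x,y,z=q[0],-q[1],-q[2]; u,v=K[0,0]*x/z+K[0,2],K[1,1]*y/z+K[1,2]
    print(p,u,v,"crop",(u-180)*3,(v-90)*2.7)
P=pts(c); A=P[140:165,235:266].reshape(-1,3); A=A[(A[:,1]>75)&(A[:,1]<110)&(abs(A[:,0]-600)<30)&(A[:,2]>100)]
print(len(A),np.percentile(A,[1,50,99],axis=0).round(0))
```

```text
[600.7, 90.8, 149.8] 248.32309655177764 166.39485543626841 crop 204.96928965533291 206.26610967792473
[600.7, 90.8, 170] 247.92023981567814 159.8556511928259 crop 203.76071944703443 188.6102582206299
[600, 61.3, 158] 258.1896795597488 168.29036124059857 crop 234.56903867924643 211.38397534961615
196 [[571.  76. 180.]
 [591.  82. 211.]
 [613.  99. 242.]]
```

Run:
```python
from h import *
c=read_camera("scene"); P=pts(c)
for v in range(148,172,2): print(v,[ "%d/%d/%d"%tuple(np.nan_to_num(P[v,u])) for u in range(240,258,3)])
cv2.imwrite("pics/s3.png",cv2.resize(c["img"][130:190,220:300],None,fx=9,fy=9,interpolation=cv2.INTER_NEAREST))
```

```text
148 ['568/86/228', '569/78/231', '587/84/216', '594/80/214', '605/80/206', '766/190/53']
150 ['787/261/2', '588/94/205', '585/82/213', '594/81/207', '605/80/200', '760/186/52']
152 ['782/258/0', '585/91/203', '589/85/203', '594/81/202', '602/79/197', '758/185/46']
154 ['775/253/0', '586/93/195', '586/84/200', '593/81/196', '603/80/190', '757/184/40']
156 ['768/248/-2', '585/92/191', '585/83/195', '592/80/191', '602/79/185', '753/182/37']
158 ['759/241/0', '768/237/-4', '589/87/185', '593/81/184', '757/196/20', '754/183/29']
160 ['753/237/-1', '756/228/0', '759/220/1', '756/206/9', '759/198/11', '755/184/20']
162 ['747/233/-3', '746/221/2', '750/213/3', '760/210/-1', '759/198/3', '758/187/9']
164 ['740/227/-3', '741/217/0', '745/210/0', '750/202/0', '758/197/-2', '759/188/0']
166 ['730/220/0', '734/212/0', '740/206/-1', '742/197/1', '748/190/0', '603/72/157']
168 ['719/212/2', '726/207/0', '729/198/2', '737/193/0', '594/75/155', '597/69/156']
170 ['720/213/-4', '720/202/0', '724/195/0', '730/188/-1', '586/69/158', '591/64/156']
```

View pics/s3.png

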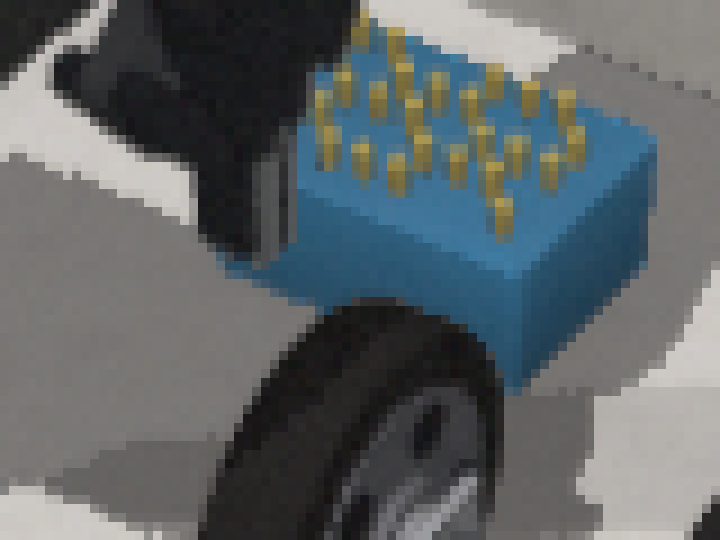

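The picture and depth both put the fingertip near z≈180 (crop (245,260)), while the reported TCP is 150. I'll check this from another view before touching anything.

Run:
```python
from h import *
c=read_camera("wrist"); cv2.imwrite("pics/w1.png",c["img"]); s=status.observe()
print(c["intrinsics"].round(1).tolist(),np.linalg.inv(c["world_to_cam"]).round(2).tolist(),s["tcp_pos"],s["q"],s["gripper_width"])
t=read_camera("top"); P=pts(t); X=P.reshape(-1,3); X=X[(abs(X[:,0]-600)<70)&(abs(X[:,1]-91)<70)&(X[:,2]>168)]
for a in range(160,420,20):
    Y=X[(X[:,2]>a)&(X[:,2]<=a+20)]
    if len(Y): print(a,len(Y),Y.min(0).round(),Y.max(0).round())
P=pts(c)
for v in range(0,420,30): print(v,["%d/%d/%d"%tuple(np.nan_to_num(P[v,u])) for u in range(40,560,80)])
```

```text
[[353.5, 0.0, 281.0], [0.0, 353.5, 208.2], [0.0, 0.0, 1.0]] [[1.0, -0.04, -0.01, 597.83], [0.04, 0.94, 0.33, 175.01], [-0.0, -0.33, 0.95, 321.19], [0.0, 0.0, 0.0, 1.0]] [600.57627129  90.93142535 149.60208724] [ 2.87832446e-02  4.68498979e-01 -1.13633116e-01  9.88854394e-01
  2.88529810e-05  1.56340195e+00] 0.10244198334949572
160 1 [595.  83. 180.] [595.  83. 180.]
180 6 [588.  79. 190.] [595.  84. 200.]
200 2 [587.  84. 202.] [588.  85. 215.]
220 15 [567.  77. 230.] [588.  83. 240.]
240 23 [552.  77. 242.] [573.  85. 259.]
260 35 [540.  75. 265.] [574.  82. 278.]
280 10 [560.  79. 286.] [568.  81. 300.]
300 26 [565.  53. 302.] [604.  80. 320.]
320 59 [566.  53. 321.] [606.  77. 340.]
340 105 [567.  54. 340.] [617.  76. 356.]
360 34 [570.  56. 364.] [605.  74. 378.]
380 25 [570.  54. 384.] [610.  72. 400.]
400 16 [573.  51. 400.] [611.  56. 418.]
0 ['402/233/0', '466/235/0', '530/237/-1', '594/240/0', '658/242/-1', '721/244/0', '787/247/-2']
30 ['398/211/0', '463/213/0', '529/216/-1', '595/218/0', '660/221/0', '726/223/0', '760/217/51']
60 ['393/188/-1', '460/190/-1', '528/193/0', '
[... 459 characters left out ...]
/53/0', '472/76/55', '530/70/29', '599/99/105', '677/65/0', '755/67/-2', '833/70/-2']
240 ['362/21/-1', '474/55/64', '546/74/101', '600/81/112', '654/78/101', '761/36/-1', '840/39/-1']
270 ['356/-12/-1', '453/7/28', '553/70/134', '600/101/187', '650/70/128', '767/3/-1', '795/42/68']
300 ['349/-49/-2', '450/-24/28', '527/-21/29', '600/101/210', '689/-35/-1', '774/-32/-1', '777/34/98']
330 ['342/-87/-1', '456/-43/49', '575/102/229', '600/92/215', '624/105/230', '780/-69/0', '770/20/115']
360 ['335/-127/0', '456/-72/54', '576/96/235', '604/-26/99', '624/98/235', '788/-111/-1', '772/0/120']
390 ['328/-171/0', '560/102/252', '575/84/235', '604/-42/112', '625/86/235', '640/103/251', '889/-150/-1']
```

View pics/w1.png

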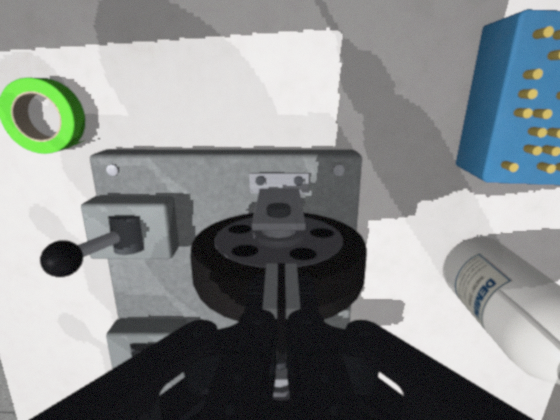

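Wrist view: the shut fingers' tips are at about (281,262), over the left wheel's left face. Here too they measure z≈180. I'll test by touch with small steps.

>>> servo_tool --pt "0 -0.2 0 0 0 0" --pt "0 -0.3 0 0 0 0" --pt "0 -0.4 0 0 0 0" --pt "0 -0.5 0 0 0 0" --pt "0 -0.5 0 0 0 0"

```text
clock: 3.48
tcp_pos: [600.6, 85.7, 149.7]
orientation: [-2.181, -2.261, -0.0]
force: [-0.7, 0.1, -0.6]
gripper_width: -0.1
gripper_force: 0.0
```

>>> servo_tool --pt "0 -0.1 0 0 0 0" --pt "0 -0.2 0 0 0 0" --pt "0 -0.3 0 0 0 0" --pt "0 -0.3 0 0 0 0"

```text
clock: 3.98
tcp_pos: [600.6, 82.7, 149.7]
orientation: [-2.181, -2.261, 0.0]
force: [0.2, 0.0, -1.0]
gripper_width: -0.1
gripper_force: 0.0
```

Run:
```python
from h import *
F=[]
for i in range(4): c=read_camera("scene"); s=status.observe(); F.append(np.r_[s["force"],s["wrist_torque"]])
print(np.mean(F,0).round(2),s["tcp_pos"])
P=pts(c); X=P[120:166,225:270].reshape(-1,3)
f=X[(X[:,1]>60)&(X[:,1]<110)&(abs(X[:,0]-600)<30)&(X[:,2]>163)]; print("finger",np.percentile(f,[1,50,99],axis=0).round(0))
X=P[155:215,238:280].reshape(-1,3); w=X[(X[:,2]>135)&(X[:,2]<165)&(abs(X[:,1]-61)<30)]; print("wheel y",np.percentile(w[:,1],[3,97]).round(1),w[w[:,2]>152].mean(0).round(1))
```

```text
[ 0.44 -0.02 -0.04  0.   -0.01 -0.  ] [600.64054303  82.86428441 149.69384112]
finger [[571.  62. 183.]
 [590.  71. 248.]
 [625.  91. 298.]]
wheel y [45.2 73.6] [594.6  59.6 155.6]
```

No contact, and the wheel hasn't moved, so the real tips sit about 31 mm above the reported TCP. I'll allow for that: back off, go lower, and push again.

>>> servo_tool --pt "0 1.2 0 0 0 0" --pt "0 1.2 -1.6 0 0 0" --pt "0 1.2 -3.3 0 0 0" --pt "0 0.8 -3.3 0 0 0" --pt "0 0.6 -3.3 0 0 0" --pt "0 0.5 -3.3 0 0 0" --pt "0 0.45 -3.3 0 0 0" --pt "0 0.4 -3.3 0 0 0" --pt "0 0.4 -3.3 0 0 0"

```text
clock: 5.3
tcp_pos: [601.0, 87.2, 117.1]
orientation: [2.181, 2.261, 0.002]
force: [0.2, 2.5, 1.6]
gripper_width: 0.2
gripper_force: 1.1
```

```bash
cat >> h.py <<'E'
def look(boxes=[(238,155,280,215),(284,175,324,235),(330,195,372,255)]):
    F=[]
    for i in range(4): c=read_camera("scene"); s=status.observe(); F.append(s["force"])
    print("F",np.mean(F,0).round(2),"tcp",s["tcp_pos"].round(1),"t",round(float(s["clock"]),2))
    P=pts(c); y0=[61,-64,-188]
    for k,(a,b,cc,d) in enumerate(boxes):
        X=P[b:d,a:cc].reshape(-1,3); X=X[(X[:,2]>140)&(X[:,2]<162)&(abs(X[:,1]-y0[k])<29)]
        print("wheel",k,"y",np.percentile(X[:,1],[3,97]).round(1),"n",len(X),end="; ")
    X=P[:300].reshape(-1,3); t=s["tcp_pos"]; f=X[(abs(X[:,0]-t[0])<20)&(abs(X[:,1]-t[1])<14)&(X[:,2]>t[2]+15)&(X[:,2]<t[2]+60)]
    print("finger y",np.percentile(f[:,1],[2,98]).round(1),"zmin",np.percentile(f[:,2],2).round(1)); return c
E
python3 -c "from h import *; look()"
```

```text
F [0.3  1.85 2.8 ] tcp [600.9  87.1 117. ] t 5.5
wheel 0 y [45.5 80.7] n 375; wheel 1 y [-78.9 -51. ] n 373; wheel 2 y [-203.7 -175.5] n 400; finger y [73.6 92.1] zmin 150.2
```

>>> servo_tool --pt "0 0.4 0 0 0 0" --pt "0 0.4 -0.5 0 0 0" --pt "0 0.2 -0.5 0 0 0" --pt "0 0.1 -0.5 0 0 0" --pt "0 0.0 -0.5 0 0 0" --pt "0 0.0 -0.5 0 0 0"

```text
clock: 6.25
tcp_pos: [600.5, 87.1, 111.6]
orientation: [-2.181, -2.261, -0.001]
force: [-0.2, 1.5, -1.1]
gripper_width: 0.0
gripper_force: 0.9
```

```bash
python3 -c "from h import *; look()"
```

```text
F [ 0.41  1.62 -1.43] tcp [600.5  87.1 111.5] t 6.45
wheel 0 y [45.1 81.8] n 385; wheel 1 y [-78.8 -51.1] n 370; wheel 2 y [-203.5 -175.2] n 394; finger y [74.1 94.6] zmin 145.4
```

>>> servo_tool --pt "0 -0.05 0 0 0 0" --pt "0 -0.05 0 0 0 0"

```text
clock: 6.7
tcp_pos: [600.5, 86.8, 111.7]
orientation: [-2.18, -2.261, -0.001]
force: [-0.5, 3.1, -1.4]
gripper_width: 0.0
gripper_force: 1.8
```

>>> servo_tool --pt "0 -0.03 0 0 0 0" --pt "0 -0.03 0 0 0 0"

```text
clock: 6.95
tcp_pos: [600.6, 86.5, 111.7]
orientation: [-2.18, -2.261, -0.001]
force: [-0.4, 4.9, -1.4]
gripper_width: 0.4
gripper_force: 2.4
```

>>> servo_tool --pt "0 0.6 0 0 0 0" --pt "0 0.6 4 0 0 0" --pt "0 -3 4 0 0 0" --pt "0 -6.3 4 0 0 0" --pt "0 -6.3 2 0 0 0" --pt "0 -6.3 0 0 0 0" --pt "0 -5.7 0 0 0 0" --pt "0 -5.4 0 0 0 0" --pt "0 -5.3 0 0 0 0" --pt "0 -5.2 0 0 0 0" --pt "0 -5.2 0 0 0 0"

```text
clock: 8.32
tcp_pos: [600.9, 34.1, 112.1]
orientation: [2.181, 2.261, 0.0]
force: [-0.1, 0.5, 0.3]
gripper_width: -0.0
gripper_force: 0.0
```

>>> servo_tool --pt "0 0.1 0 0 0 0" --pt "0 0.15 0 0 0 0" --pt "0 0.2 0 0 0 0" --pt "0 0.2 0 0 0 0"

```text
clock: 8.82
tcp_pos: [600.8, 35.6, 111.9]
orientation: [2.181, 2.26, -0.0]
force: [-0.4, -1.3, 1.4]
gripper_width: 0.1
gripper_force: 0.9
```

>>> servo_tool --pt "0 0.03 0 0 0 0" --pt "0 0.06 0 0 0 0" --pt "0 0.06 0 0 0 0"

```text
clock: 9.2
tcp_pos: [600.8, 36.4, 111.8]
orientation: [2.181, 2.261, -0.0]
force: [1.2, -3.5, 1.7]
gripper_width: 0.1
gripper_force: 1.3
```

>>> servo_tool --pt "0 0.04 0 0 0 0" --pt "0 0.04 0 0 0 0"

```text
clock: 9.45
tcp_pos: [600.9, 36.7, 111.9]
orientation: [2.181, 2.26, -0.0]
force: [0.5, -4.4, 3.3]
gripper_width: 0.2
gripper_force: 2.0
```

>>> servo_tool --pt "0 0.03 0 0 0 0" --pt "0 0.03 0 0 0 0" --pt "0 -1 0 0 0 0" --pt "0.2 -4 0 0 0 0" --pt "0.4 -6.5 0 0 0 0" --pt "0.4 -7.1 0 0 0 0" --pt "0.4 -7.3 0 0 0 0" --pt "0.4 -7.3 0 0 0 0"

```text
clock: 10.45
tcp_pos: [604.4, -35.1, 111.5]
orientation: [-2.18, -2.261, -0.0]
force: [0.9, -0.5, 0.0]
gripper_width: -0.1
gripper_force: 0.0
```

```bash
python3 -c "from h import *; look()"
```

```text
F [-0.43  0.49  0.03] tcp [604.6 -35.2 111.7] t 10.65
wheel 0 y [46.  74.9] n 348; wheel 1 y [-79.3 -41.9] n 409; wheel 2 y [-203.5 -175.5] n 393; finger y [-46.5 -29.9] zmin 144.5
```

>>> servo_tool --pt "0 -0.1 0 0 0 0" --pt "0 -0.15 0 0 0 0" --pt "0 -0.2 0 0 0 0" --pt "0 -0.25 0 0 0 0" --pt "0 -0.25 0 0 0 0"

```text
clock: 11.28
tcp_pos: [604.8, -38.2, 111.9]
orientation: [2.181, 2.261, 0.001]
force: [-0.7, 2.2, 1.9]
gripper_width: 0.0
gripper_force: 1.2
```

>>> servo_tool --pt "0 -0.05 0 0 0 0" --pt "0 -0.1 0 0 0 0" --pt "0 -0.1 0 0 0 0"

```text
clock: 11.65
tcp_pos: [604.8, -39.5, 111.8]
orientation: [2.181, 2.261, 0.0]
force: [0.3, 2.2, 1.6]
gripper_width: 0.3
gripper_force: 1.2
```

>>> servo_tool --pt "0 -0.1 0 0 0 0" --pt "0 -0.2 0 0 0 0" --pt "0 -0.3 0 0 0 0" --pt "0 -0.4 0 0 0 0" --pt "0 -0.4 0 0 0 0"

```text
clock: 12.28
tcp_pos: [604.7, -43.7, 111.7]
orientation: [2.181, 2.261, -0.0]
force: [-0.2, 2.3, 1.9]
gripper_width: 0.1
gripper_force: 1.0
```

>>> servo_tool --pt "0 -0.1 0 0 0 0" --pt "0 -0.2 0 0 0 0" --pt "0 -0.2 0 0 0 0"

```text
clock: 12.65
tcp_pos: [604.6, -45.7, 111.7]
orientation: [2.181, 2.261, -0.0]
force: [0.3, 1.7, 2.1]
gripper_width: 0.0
gripper_force: 1.1
```

Wheel b slides freely, so it is the loose one. I'll continue to its stop.

>>> servo_tool --pt "0 -0.05 0 0 0 0" --pt "0 -0.1 0 0 0 0" --pt "0 -0.1 0 0 0 0"

```text
clock: 13.02
tcp_pos: [604.7, -46.1, 111.7]
orientation: [-2.181, -2.261, -0.001]
force: [0.7, 3.3, 4.4]
gripper_width: -0.1
gripper_force: 2.1
```

>>> servo_tool --pt "0 -0.05 0 0 0 0" --pt "0 -0.05 0 0 0 0"

```text
clock: 13.28
tcp_pos: [604.7, -46.4, 111.7]
orientation: [-2.18, -2.261, -0.001]
force: [0.2, 4.0, 4.3]
gripper_width: -0.0
gripper_force: 2.9
```

>>> servo_tool --pt "0 -0.05 0 0 0 0" --pt "0 -0.05 0 0 0 0" --pt "0 0.6 0 0 0 0" --pt "0 0.6 4 0 0 0" --pt "0 -3 4 0 0 0" --pt "0 -6.8 4 0 0 0" --pt "0 -6.8 2 0 0 0" --pt "0 -6.8 0 0 0 0" --pt "0 -6.2 0 0 0 0" --pt "0 -5.8 0 0 0 0" --pt "0 -5.8 0 0 0 0"

```text
clock: 14.65
tcp_pos: [605.3, -104.7, 112.6]
orientation: [2.179, 2.261, 0.0]
force: [0.2, 0.1, -0.1]
gripper_width: -0.2
gripper_force: 0.0
```

```bash
python3 -c "from h import *; look()"
```

```text
F [-0.02 -0.24  0.02] tcp [ 605.  -105.1  112.3] t 14.85
wheel 0 y [46.3 74.6] n 358; wheel 1 y [-88.1 -60.2] n 254; wheel 2 y [-203.7 -175.8] n 402; finger y [-116.7  -96.9] zmin 141.4
```

>>> servo_tool --pt "0 0.3 0 0 0 0" --pt "0 0.5 0 0 0 0" --pt "0 0.7 0 0 0 0" --pt "0 0.9 0 0 0 0" --pt "0 1.1 0 0 0 0" --pt "0 1.3 0 0 0 0" --pt "0 1.5 0 0 0 0" --pt "0 1.7 0 0 0 0" --pt "0 1.9 0 0 0 0" --pt "0 1.9 0 0 0 0"

```text
clock: 16.1
tcp_pos: [604.7, -85.7, 111.8]
orientation: [-2.181, -2.261, -0.0]
force: [0.8, -1.3, 1.9]
gripper_width: 0.5
gripper_force: 0.9
```

>>> servo_tool --pt "0 0.1 0 0 0 0" --pt "0 0.2 0 0 0 0" --pt "0 0.2 0 0 0 0"

```text
clock: 16.48
tcp_pos: [604.7, -83.9, 111.7]
orientation: [2.181, 2.261, 0.0]
force: [1.1, -1.5, 2.6]
gripper_width: -0.6
gripper_force: 1.1
```

>>> servo_tool --pt "0 0.1 0 0 0 0" --pt "0 0.15 0 0 0 0" --pt "0 0.15 0 0 0 0"

```text
clock: 16.85
tcp_pos: [604.7, -82.4, 111.7]
orientation: [-2.181, -2.261, -0.0]
force: [0.2, -3.1, 2.8]
gripper_width: 0.0
gripper_force: 1.2
```

>>> servo_tool --pt "0 0.07 0 0 0 0" --pt "0 0.07 0 0 0 0"

```text
clock: 17.1
tcp_pos: [604.6, -81.7, 111.7]
orientation: [-2.181, -2.261, -0.0]
force: [0.2, -1.8, 2.8]
gripper_width: -0.1
gripper_force: 1.2
```

>>> servo_tool --pt "0 0.05 0 0 0 0" --pt "0 0.05 0 0 0 0"

```text
clock: 17.35
tcp_pos: [604.7, -81.2, 111.7]
orientation: [-2.181, -2.261, -0.0]
force: [0.6, -2.9, 2.2]
gripper_width: -0.1
gripper_force: 1.3
```

>>> servo_tool --pt "0 0.06 0 0 0 0" --pt "0 0.06 0 0 0 0"

```text
clock: 17.6
tcp_pos: [604.7, -80.6, 111.7]
orientation: [-2.181, -2.261, -0.0]
force: [0.7, -2.8, 2.2]
gripper_width: -0.1
gripper_force: 1.3
```

>>> servo_tool --pt "0 0.05 0 0 0 0" --pt "0 0.05 0 0 0 0"

```text
clock: 17.85
tcp_pos: [604.7, -80.3, 111.7]
orientation: [2.181, 2.261, -0.0]
force: [0.1, -2.6, 3.5]
gripper_width: 0.2
gripper_force: 1.6
```

>>> servo_tool --pt "0 0.06 0 0 0 0" --pt "0 0.06 0 0 0 0"

```text
clock: 18.1
tcp_pos: [604.7, -80.0, 111.8]
orientation: [2.181, 2.26, -0.001]
force: [-0.5, -5.2, 2.8]
gripper_width: -0.2
gripper_force: 2.4
```

>>> servo_tool --pt "0 0.05 0 0 0 0" --pt "0 0.05 0 0 0 0"

```text
clock: 18.35
tcp_pos: [604.8, -79.7, 111.8]
orientation: [2.181, 2.26, -0.001]
force: [-0.5, -4.4, 2.7]
gripper_width: -0.1
gripper_force: 2.9
```

At the left stop, with about 5 N. Next is wheel c.

>>> servo_tool --pt "0 -1 0 0 0 0" --pt "0.2 -4 0 0 0 0" --pt "0.4 -7 0 0 0 0" --pt "0.4 -7.8 0 0 0 0" --pt "0.4 -7.9 0 0 0 0" --pt "0.4 -7.9 0 0 0 0"

```text
clock: 19.1
tcp_pos: [608.4, -156.9, 111.4]
orientation: [-2.179, -2.261, -0.001]
force: [0.4, -0.8, 0.1]
gripper_width: 0.2
gripper_force: 0.0
```

```bash
python3 -c "from h import *; look()"
```

```text
F [ 0.3  -0.28 -0.03] tcp [ 608.7 -157.2  111.8] t 19.3
wheel 0 y [46.2 74.3] n 352; wheel 1 y [-71.4 -41.5] n 372; wheel 2 y [-203.4 -164.6] n 440; finger y [-168.7 -146.4] zmin 142.6
```

>>> servo_tool --pt "0 -0.2 0 0 0 0" --pt "0 -0.35 0 0 0 0" --pt "0 -0.4 0 0 0 0" --pt "0 -0.45 0 0 0 0" --pt "0 -0.45 0 0 0 0"

```text
clock: 19.92
tcp_pos: [608.7, -162.2, 111.7]
orientation: [-2.181, -2.261, -0.001]
force: [0.1, 1.6, 0.1]
gripper_width: 0.1
gripper_force: 0.8
```

>>> servo_tool --pt "0 -0.05 0 0 0 0" --pt "0 -0.1 0 0 0 0" --pt "0 -0.1 0 0 0 0"

```text
clock: 20.3
tcp_pos: [608.8, -163.0, 111.9]
orientation: [-2.18, -2.261, -0.002]
force: [-0.7, 3.7, 3.6]
gripper_width: 0.2
gripper_force: 2.2
```

>>> servo_tool --pt "0 -0.05 0 0 0 0" --pt "0 -0.05 0 0 0 0"

```text
clock: 20.55
tcp_pos: [608.8, -163.3, 111.9]
orientation: [-2.18, -2.261, -0.002]
force: [0.1, 6.0, 4.0]
gripper_width: 0.1
gripper_force: 2.8
```

>>> servo_tool --pt "0 0.6 0 0 0 0" --pt "0 0.6 4 0 0 0" --pt "0 -3 4 0 0 0" --pt "0 -6.3 4 0 0 0" --pt "0 -6.3 2 0 0 0" --pt "0 -6.3 0 0 0 0" --pt "0 -5.5 0 0 0 0" --pt "0 -5.2 0 0 0 0" --pt "0 -5.1 0 0 0 0" --pt "0 -5.0 0 0 0 0" --pt "0 -5.0 0 0 0 0"

```text
clock: 21.92
tcp_pos: [609.1, -214.5, 112.4]
orientation: [2.18, 2.26, -0.0]
force: [-0.3, -0.6, 1.0]
gripper_width: -0.3
gripper_force: 0.5
```

>>> servo_tool --pt "0 0.05 0 0 0 0" --pt "0 0.1 0 0 0 0" --pt "0 0.1 0 0 0 0"

```text
clock: 22.3
tcp_pos: [608.8, -213.6, 111.9]
orientation: [2.181, 2.26, -0.0]
force: [-0.0, -2.7, 1.0]
gripper_width: 0.1
gripper_force: 1.3
```

>>> servo_tool --pt "0 0.05 0 0 0 0" --pt "0 0.05 0 0 0 0"

```text
clock: 22.55
tcp_pos: [608.8, -213.2, 112.0]
orientation: [2.181, 2.26, -0.001]
force: [-0.3, -4.1, 3.1]
gripper_width: 0.1
gripper_force: 2.0
```

>>> servo_tool --pt "0 0.04 0 0 0 0" --pt "0 0.04 0 0 0 0" --pt "0 -1 0 0 0 0" --pt "0 -1 5 0 0 0" --pt "0 -1 9 0 0 0" --pt "-4 2 9 0 0 0" --pt "-8 5.5 9 0 0 0" --pt "-12 9 9 0 0 0" --pt "-16 12 9 0 0 0" --pt "-19.6 14.4 9 0 0 0" --pt "-19.6 14.4 9 0 0 0"

```text
clock: 23.92
tcp_pos: [409.4, -66.2, 201.1]
orientation: [-2.176, -2.26, -0.0]
force: [1.1, -0.7, 1.3]
gripper_width: -0.3
gripper_force: 0.0
```

Run:
```python
from h import *
c=look(); t=read_camera("top")
P=pts(c)
for (a,b,cc,d) in [(213,215,236,240),(260,236,283,259),(313,257,336,280)]:
    X=P[b:d,a:cc].reshape(-1,3); X=X[(X[:,2]>85)&(X[:,2]<130)]; print(len(X),X.mean(0).round(1))
cv2.imwrite("pics/s4.png",cv2.resize(c["img"][90:310,180:420],None,fx=3,fy=2.7))
```

```text
F [0.25 0.3  0.07] tcp [413.7 -69.  201.7] t 24.12Traceback (most recent call last):
  File "<stdin>", line 2, in <module>
  File "h.py", line 16, in look
    print("wheel",k,"y",np.percentile(X[:,1],[3,97]).round(1),"n",len(X),end="; ")
                        ~~~~~~~~~~~~~^^^^^^^^^^^^^^^
    return _quantile_unchecked(
        a, q, axis, out, overwrite_input, method, keepdims, weights)
    return _ureduce(a,
                    func=_quantile_ureduce_func,
    ...<5 lines>...
                    overwrite_input=overwrite_input,
                    method=method)
    r = func(a, **kwargs)
    result = _quantile(arr,
                       quantiles=q,
    ...<2 lines>...
                       out=out,
                       weights=wgt)
    slices_having_nans = np.isnan(arr[-1, ...])
                                  ~~~^^^^^^^^^
IndexError: index -1 is out of bounds for axis 0 with size 0
```

>>> servo_tool --pt "0 0 -5 0 0 0" --pt "0 0 -10 0 0 0" --pt "0 0 -13.8 0 0 0" --pt "0.8 0 -13.8 0 0 0" --pt "1.4 0 -13.8 0 0 0" --pt "2 0.1 -13.8 0 0 0" --pt "2.5 0.1 -13.8 0 0 0" --pt "3 0.1 -13.8 0 0 0" --pt "3.5 0.1 -13.8 0 0 0" --pt "4 0.1 -13.8 0 0 0" --pt "4.5 0.1 -13.8 0 0 0"

```text
clock: 25.5
tcp_pos: [458.3, -67.6, 63.8]
orientation: [2.181, 2.261, 0.0]
force: [-0.7, -0.3, 1.6]
gripper_width: -0.2
gripper_force: 0.7
```

>>> servo_tool --pt "0.5 0 0 0 0 0" --pt "1 0.05 0 0 0 0" --pt "1.5 0.05 0 0 0 0" --pt "1.8 0.05 0 0 0 0" --pt "1.8 0.05 0 0 0 0"

```text
clock: 26.12
tcp_pos: [475.9, -67.0, 63.6]
orientation: [-2.181, -2.261, -0.001]
force: [-0.8, -0.0, -0.1]
gripper_width: -0.2
gripper_force: 0.1
```

>>> servo_tool --pt "0.2 0 0 0 0 0" --pt "0.4 0 0 0 0 0" --pt "0.4 0 0 0 0 0"

```text
clock: 26.5
tcp_pos: [479.8, -67.1, 63.7]
orientation: [2.181, 2.261, 0.0]
force: [-0.9, -0.1, 0.3]
gripper_width: -0.1
gripper_force: 0.2
```

>>> servo_tool --pt "0.2 0 0 0 0 0" --pt "0.4 0 0 0 0 0" --pt "0.4 0 0 0 0 0"

```text
clock: 26.88
tcp_pos: [480.6, -67.0, 63.3]
orientation: [-2.179, -2.258, 0.007]
force: [-7.3, -0.9, 6.6]
gripper_width: -0.2
gripper_force: 5.0
```

>>> servo_tool --pt "0.2 0 0 0 0 0" --pt "0.4 0 0 0 0 0" --pt "0.4 0 0 0 0 0"

```text
clock: 27.25
tcp_pos: [480.8, -67.0, 63.0]
orientation: [-2.176, -2.255, 0.015]
force: [-17.8, -1.4, 14.0]
gripper_width: 0.3
gripper_force: 10.6
```

The lever is at its stop. I'll retreat and check.

>>> servo_tool --pt "-1 0 0 0 0 0" --pt "-5 0 0 0 0 0" --pt "-7 0 4 0 0 0" --pt "-8 0 10 0 0 0" --pt "-12 4 16 0 0 0" --pt "-14 10 18 0 0 0" --pt "-14 16 18 0 0 0" --pt "-14 22 18 0 0 0" --pt "-14 28 18 0 0 0" --pt "-14 34 18 0 0 0" --pt "-14 34 18 0 0 0"

```text
clock: 28.62
tcp_pos: [347.8, 276.9, 243.9]
orientation: [-2.174, -2.268, -0.004]
force: [-0.4, -0.9, -0.2]
gripper_width: 0.0
gripper_force: 0.0
```

Run:
```python
from h import *
t=read_camera("top"); c=read_camera("scene"); s=status.observe(); print(s["tcp_pos"],s["clock"])
T0=np.load("top.npz")
for z,nm in ((T0,"before"),(t,"after")):
    P=pts(z)
    for (a,b,cc,d) in [(205,150,242,222),(262,150,300,222),(318,150,358,222)]:
        X=P[b:d,a:cc].reshape(-1,3); X=X[X[:,2]>152]; print(nm,"wheel",np.nanmean(X,0).round(1))
    for (a,b,cc,d) in [(212,210,240,262),(268,210,296,258),(325,205,352,255)]:
        X=P[b:d,a:cc].reshape(-1,3); X=X[(X[:,2]>92)&(X[:,2]<130)&(X[:,0]<525)]; print(nm,"ball",X.mean(0).round(1))
    for n,(a,b,cc,d) in dict(jar=(365,185,410,228),tape=(172,262,208,298),driver=(330,260,385,295)).items():
        X=P[b:d,a:cc].reshape(-1,3); X=X[X[:,2]>5]; print(nm,n,X.mean(0).round(1))
cv2.imwrite("pics/s4.png",cv2.resize(c["img"][90:310,180:420],None,fx=3,fy=2.7))
```

```text
[347.70380158 273.99870949 243.68007365] 28.725
before wheel [598.1  61.5 156.5]
before wheel [603.8 -63.4 156.5]
before wheel [ 608.2 -187.9  156.7]
before ball [448.9  55.5 109.6]
before ball [455.7 -68.6 111.2]
before ball [ 464.2 -192.1  112.6]
before jar [ 556.1 -305.4   74. ]
before tape [395.2 143.2  18.3]
before driver [ 405.3 -254.6    8. ]
after wheel [598.2  61.7 156.6]
after wheel [604.6 -55.  156.3]
after wheel [ 607.8 -187.2  156.5]
after ball [448.9  55.5 109.5]
after ball [505.4 -66.7 109.4]
after ball [ 464.3 -192.2  112.8]
after jar [ 556.1 -305.4   73.9]
after tape [395.5 142.7  18. ]
after driver [ 406.1 -254.9    8. ]
```

View pics/s4.png

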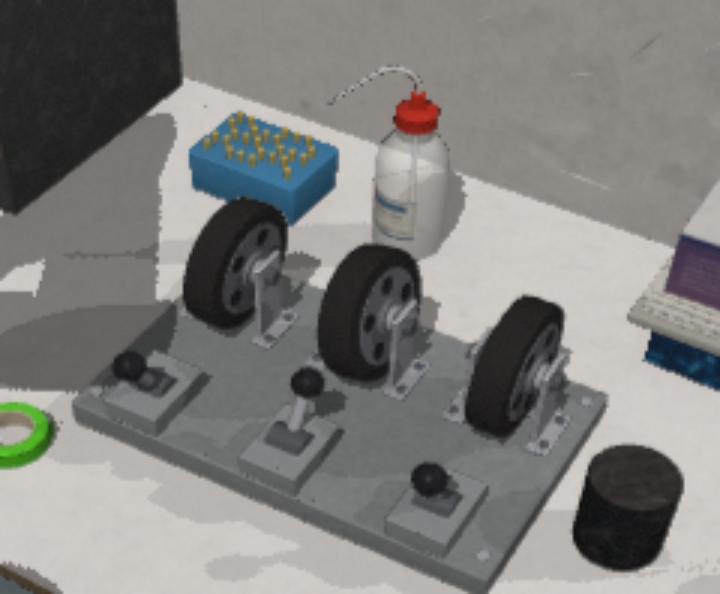

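The picture shows the middle wheel leaning left, the middle lever pushed over (ball at (307,382)), the other two levers still towards the robot, and the bystanders unmoved.

```bash
python3 -c "from rig import r; print(r.sign_off())"
```

```text
the job is handed in; nothing more can be done
None
```

The middle wheel (b) is the loose one: I rocked all three wheels in order, left b leaning left at its stop and pushed its lever fully over, and the other two levers, the screwdriver, the tape and the jar did not move; the job is handed in.

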